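# Feed the good caps into the counting jar

## Task

Pull the yellow shutter fully open, then slide the three turquoise caps one at a time across the white deck into the mouth so that they drop through the neck into the jar, never lifting a cap off the deck and leaving the two red rejects where they lie. When all three are in the jar, push the shutter fully shut again and let go.

Things in the scene. Friction and masses are not known exactly. Their poses are not given: they have to be found in the camera images.
- stand: fixed counting stand: level square white deck 300 x 300 mm without rim, its top 170 mm above the table, on four legs; a round mouth of 40 mm diameter in the deck's middle, flush with the deck, opens into the neck (46 mm bore) of a clear jar standing below (inside 114 mm wide, about 140 mm deep). Origin: on the table under the deck's middle; x and y run along the deck's edges, z up. The stand's place and yaw vary from run to run
- mouth (a point): centre of the mouth, at the height of the deck's top
- shutter (a joint): yellow shutter plate that slides in guides 14 mm under the deck's top, below the mouth: 0 = shut (mouth covered), 0.056 m = fully open (mouth wholly clear); it starts shut or up to 12 mm open. Opening moves it along the stand's +y; it stays where it is left, about 1.5 N of friction, hard stops at both ends
- handle (a point): the shutter's handle: upright black post, 16 mm diameter, beyond the deck's +y edge (178 mm from the mouth's centre when shut, 234 mm when open); its flat top is 40 mm above the deck's top. This point is on its axis, 20 mm above the deck's top; it moves with the shutter
- cap1_c (a point): good cap, turquoise: round solid cap, 30 mm diameter, 14 mm high, 15 to 35 g, lying flat and loose on the deck of the stand; this point is its centre, half-way up (7 mm over the deck). The caps and rejects lie anywhere round the mouth, 50 to 155 mm from it
- cap2_c (a point): good cap, turquoise: round solid cap, 30 mm diameter, 14 mm high, 15 to 35 g, lying flat and loose on the deck of the stand; this point is its centre, half-way up (7 mm over the deck). The caps and rejects lie anywhere round the mouth, 50 to 155 mm from it
- cap3_c (a point): good cap, turquoise: round solid cap, 30 mm diameter, 14 mm high, 15 to 35 g, lying flat and loose on the deck of the stand; this point is its centre, half-way up (7 mm over the deck). The caps and rejects lie anywhere round the mouth, 50 to 155 mm from it
- reject1_c (a point): reject, red, same shape: round solid cap, 30 mm diameter, 14 mm high, 15 to 35 g, lying flat and loose on the deck of the stand; this point is its centre, half-way up (7 mm over the deck). The caps and rejects lie anywhere round the mouth, 50 to 155 mm from it. It must stay within 20 mm of where it lay
- reject2_c (a point): reject, red, same shape: round solid cap, 30 mm diameter, 14 mm high, 15 to 35 g, lying flat and loose on the deck of the stand; this point is its centre, half-way up (7 mm over the deck). The caps and rejects lie anywhere round the mouth, 50 to 155 mm from it. It must stay within 20 mm of where it lay
- post: fixed steel post bolted to the deck between the mouth and a corner, 22 mm diameter, 40 mm tall; origin at its foot on the deck
- block: fixed square aluminium block bolted to the deck between the mouth and a corner, 22 x 22 mm, 35 mm tall; origin at its foot on the deck, x and y along its sides
There are look-alikes about, which are no part of the job. Leave any blue or orange look-alike of the part that bears cap1_c alone.

How it is judged:
By the outcome, as a careful person would: the job done as asked, in the order asked, and still so for the second after the job is handed in, with the robot touching nothing.
It also fails if it takes over 72 s, if anything falls off the work surface, if the arm or the gripper's body presses on something with over 40 N, if the wrist force passes 120 N, or if a joint passes its speed limit or range.

## Robot

A 6-joint arm with a two-finger parallel gripper is mounted at the origin on the work surface. World frame = base frame: x ahead of the robot, y to its left, z up, the work surface at z = 0. Lengths are in m, angles in degrees, forces in N, time in s.
With the tool pointing down it reaches from about 0.35 to 0.875 m from the base axis. Payload 4.2 kg.
Tool frame: the origin (TCP) lies midway between the tips of the shut fingers; the grasp point (between the pads) lies r.pinch_z behind it (r.pinch_z is the distance from the TCP to the grasp point, in m); z points along the fingers, y is the direction in which the jaws open and shut (so a half turn about z gives the same grasp; the last joint's range is limited). The gripper opens to 87 mm and grips with 3 to 60 N. Pads are 19 mm wide; open, the fingers measure 117 mm over their backs; the gripper's body (75 mm by 190 mm) begins 51 mm behind the grasp point.
Start: joints at [79.847, 22.042, 0.453, 0, -68.411, -14.817], TCP at [0.264, 0.567, 0.223] pointing down, gripper open.
Joint ranges: [-179.83, 179.83], [-69.29, 118.12], [-61.27, 80.66], [-181.25, 117.63], [-171.15, -9.14], [-177.46, 177.46]. Speed limits (degrees/s): [159.86, 159.86, 180, 180, 180, 180].

## Interface

Orientations are given as a 3x3 rotation matrix whose columns are the frame's x, y, z axes.
In Python, from station import r gives the robot as it stands. The module is installed in compiled form; this text tells all that it offers.
- The arm moves only by the tool play_rows, never from a script. Its argument "deltas" is a list of rows, each a list of 7 numbers: the shift along the tool's x, y, z in units of 25 mm (1.0 is 25 mm), then the turn, a rotation vector about the tool's x, y, z in units of 5 degrees (1.0 is 5 degrees), then the finger opening in mm, from 0 to 87. In form: [[tx, ty, tz, wx, wy, wz, fingers], ...]. A call has 1 to 12 rows; each row is the pose to reach, as a shift and turn from the pose commanded when the call began, along the tool's axes at that moment; what a row does not reach only later rows make up. A row lasts 1/10 s, in which the tool goes at most 50 mm and 8.59 degrees, less where a joint would pass 70% of its speed; a pose out of reach is approached as far as the arm can. A call with a gripper value outside its range is refused whole. The fingers move at their own pace and stop on an object; the grip force is fixed at half the most. Time passes only in rows, so rows that repeat a pose let the fingers close. It gives the time, the measured TCP pose, the force and the opening at its end, in the units of the state.
- r.sense(): the state, without advancing time (a new reading comes with each control period).
- r.capture(name): name is "scene" or "top"; returns a dict with "pixels" (384x512x3 uint8, red, green, blue), "camera_matrix" (3x3 intrinsics, pixels), "R" (3x3) and "t" (3): a world point X has camera coordinates R X + t. Camera axes: x right, y down, z forward; pixel columns grow to the right and rows downward; lengths in m; the calibration is good to about 2 mm. A picture is of the moment at which its call begins. There is no depth.
- r.finish_job(): hands the job in, once; it reports no verdict.
Trained networks look in the newest picture that a camera, given by its name, has taken for a name from the list of things; names that differ only in an ending like _2 or _b are one class to them, and where a whole thing is asked for, a point or a joint stands for the part that bears it (a point fixed in the world has none). Each returns a list of dicts, best first, with "score" (0 to 1); they miss things now and then, are a little off and sometimes report something else, mostly with a low value. They report only what shows in the picture. A call takes as long as a camera call. They do not tell look-alikes from the thing itself.
- r.spot_in(camera, target): "centre" ([x, y, z] in m, in world coordinates, good to about 4 mm: the middle of the surface that is visible of it).
- r.cut_out(camera, target): "region" (384x512 bool, what is visible of it).
The state is a dict: "time_s": time; "joints": joint angles; "joint_velocities": joint speeds; "effort": joint torques, N m; "tcp_pos": TCP position; "ee_rot": TCP orientation; "wrist_force": force on the tool from outside, world axes, zero at the start; "moment": the same for the moment, N m; "gripper_width": opening from 0.0 (shut) to 1.0 (fully open).
Only numpy, scipy, OpenCV 4.12 (cv2) and the standard library are available. Lean on these libraries where they do the work, as an engineer would, in place of code of your own. Each camera call takes 0.05 s, during which the arm holds its last target.

## Working session

There is one attempt and no reset: what is moved stays moved. The work goes in short steps, Python scripts to look and compute and a tool call to move; the robot and the scene stay as the last step left them, time stands still between calls to the robot, and variables do not carry over. Pictures are saved under pics/ and viewed, and the job is handed in when it is done.

Besides the shell and the picture viewer there is one more tool, called after ">>>" by a JSON object that holds its "method" and its "body", one argument or row to a line. play_rows: Moves the arm, as the interface text tells. Its arguments: {"type":"object","properties":{"deltas":{"type":"array","items":{"type":"array","items":{"type":"number"}}}},"required":["deltas"]}

```bash
mkdir -p pics; ls; python3 - <<'E'
from station import r
import cv2,numpy as np
s=r.sense(); print({k:np.round(v,3).tolist() for k,v in s.items()}, r.pinch_z)
for n in ["scene","top"]:
    c=r.capture(n); cv2.imwrite(f"pics/{n}0.png",cv2.cvtColor(c["pixels"],cv2.COLOR_RGB2BGR))
    print(n,c["camera_matrix"].tolist(),np.round(c["R"],4).tolist(),np.round(c["t"],4).tolist())
    for t in ["stand","mouth","handle","cap1_c","reject1_c","post","block","shutter"]:
        try: print(t,[(np.round(d["centre"],3).tolist(),round(d["score"],2)) for d in r.spot_in(n,t)])
        except Exception as e: print(t,e)
E
```

```text
pics
{'time_s': 0.0, 'joints': [79.847, 22.092, 0.379, -0.03, -68.412, -14.817], 'joint_velocities': [0.01, -0.082, -0.007, 0.106, 0.099, 0.01], 'effort': [0.0, -39.067, 18.74, 4.22, 0.011, -0.0], 'tcp_pos': [0.264, 0.566, 0.221], 'ee_rot': [[0.906, -0.422, -0.001], [-0.422, -0.906, -0.002], [0.0, 0.002, -1.0]], 'wrist_force': [0.388, 0.39, -0.441], 'moment': [0.034, -0.059, -0.018], 'gripper_width': 0.996} 0.0187
scene [[400.1801846998228, 0.0, 255.92195511160085], [0.0, 400.1801846998228, 194.19897951670333], [0.0, 0.0, 1.0]] [[0.9909, 0.1348, 0.0012], [0.125, -0.9155, -0.3825], [-0.0504, 0.3792, -0.924]] [-0.5113, -0.0505, 0.8696]
stand [([0.55, -0.121, 0.174], 0.74)]
mouth [([0.554, -0.121, 0.17], 0.57)]
handle [([0.558, 0.062, 0.155], 0.62)]
cap1_c [([0.506, -0.142, 0.184], 0.81), ([0.346, -0.09, 0.011], 0.67), ([0.343, -0.156, 0.016], 0.65)]
reject1_c [([0.509, -0.142, 0.184], 0.71), ([0.454, 0.002, 0.188], 0.57), ([0.649, -0.03, 0.185], 0.17)]
post [([0.599, -0.145, 0.211], 0.78)]
block [([0.529, -0.043, 0.201], 0.65), ([0.553, -0.121, 0.171], 0.22)]
shutter [([0.563, 0.062, 0.154], 0.89), ([0.441, -0.182, 0.186], 0.21)]
top [[370.394085922911, 0.0, 256.4666223752701], [0.0, 370.394085922911, 193.3738140790775], [0.0, 0.0, 1.0]] [[-0.0277, -0.9996, 0.0047], [-0.9994, 0.0276, -0.0213], [0.0211, -0.0053, -0.9998]] [-0.0336, 0.5105, 0.8486]
stand [([0.555, -0.097, 0.166], 0.97)]
mouth [([0.551, -0.097, 0.171], 0.56), ([0.65, -0.03, 0.179], 0.35)]
handle [([0.558, 0.061, 0.157], 0.9), ([0.619, -0.203, 0.186], 0.44)]
cap1_c [([0.349, -0.153, 0.017], 0.68), ([0.35, -0.083, 0.012], 0.58)]
reject1_c [([0.453, 0.002, 0.182], 0.49), ([0.652, -0.029, 0.182], 0.37)]
post [([0.6, -0.138, 0.21], 0.63)]
block [([0.524, -0.03, 0.206], 0.72), ([0.551, -0.098, 0.166], 0.63), ([0.599, -0.138, 0.21], 0.52)]
shutter [([0.555, 0.058, 0.157], 0.63)]
```

```bash
python3 - <<'E'
import cv2
for n in ["scene","top"]:
    i=cv2.imread(f"pics/{n}0.png"); cv2.imwrite(f"pics/{n}0b.png",cv2.resize(i,(800,600),interpolation=cv2.INTER_CUBIC))
E
```

```text
(no output)
```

View pics/scene0b.png

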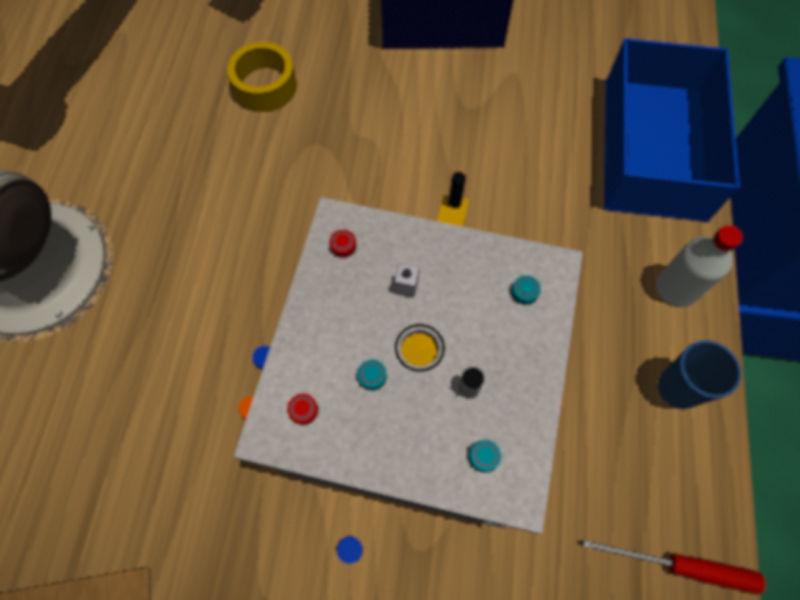

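View pics/top0b.png

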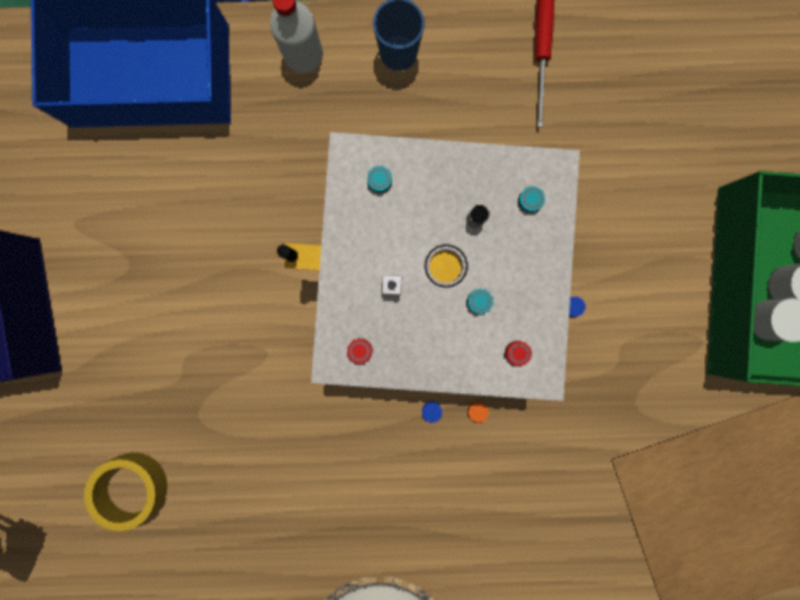

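The top view (800x600) shows turquoise caps at (380,179), (531,199) and (481,301), and red rejects at (360,351) and (518,353). The post foot is near (473,222), the block at (392,287) and the handle at (288,252). The blue and orange discs at (432,412), (478,412) and (577,306) lie on the table and are look-alikes. Next I measure everything with both cameras.

```bash
cat > h.py <<'E'
import cv2,numpy as np
from station import r
def ray(c,u,v,z):
    K,R,t=map(np.array,(c["camera_matrix"],c["R"],c["t"]))
    d=R.T@np.linalg.inv(K)@np.array([u,v,1.]); o=-R.T@t
    return o+d*(z-o[2])/d[2]
def proj(c,X):
    p=np.array(c["camera_matrix"])@(np.array(c["R"])@np.array(X)+np.array(c["t"])); return p[:2]/p[2]
def blobs(c,lo,hi,amin=60,amax=600):
    h=cv2.cvtColor(c["pixels"],cv2.COLOR_RGB2HSV); m=cv2.inRange(h,np.array(lo),np.array(hi))
    if lo[0]==0: m|=cv2.inRange(h,np.array((172,lo[1],lo[2])),np.array((179,255,255)))
    n,l,s,ce=cv2.connectedComponentsWithStats(m)
    return [(ce[i],s[i,4]) for i in range(1,n) if amin<s[i,4]<amax]
def snap(n,name=None):
    c=r.capture(n)
    if name: cv2.imwrite(f"pics/{name}.png",cv2.cvtColor(c["pixels"],cv2.COLOR_RGB2BGR))
    return c
TQ=((82,100,50),(98,255,255)); RD=((0,130,70),(7,255,255))
def deck(c):
    # white deck mask -> quad
    h=cv2.cvtColor(c["pixels"],cv2.COLOR_RGB2HSV); m=cv2.inRange(h,np.array((0,0,110)),np.array((179,45,255)))
    m=cv2.morphologyEx(m,cv2.MORPH_OPEN,np.ones((5,5)))
    cs,_=cv2.findContours(m,cv2.RETR_EXTERNAL,cv2.CHAIN_APPROX_NONE)
    k=max(cs,key=cv2.contourArea)
    P=np.array([ray(c,u,v,.17)[:2] for u,v in k[:,0].astype(float)])
    return cv2.minAreaRect((P*1000).astype(np.float32))
E
python3 - <<'E'
from h import *
for n in ["scene","top"]:
    c=snap(n); print(n,"deck",deck(c))
    for nm,k in (("tq",TQ),("red",RD)):
        for ce,a in blobs(c,*k): print(nm,np.round(ce,1),a,np.round(ray(c,*ce,.182),4))
    h=cv2.cvtColor(c["pixels"],cv2.COLOR_RGB2HSV)
    for ce,a in blobs(c,(18,150,80),(32,255,255),60,900): print("yel",np.round(ce,1),a,np.round(ray(c,*ce,.156),4))
E
```

```text
scene deck ((548.753173828125, -100.82174682617188), (299.69189453125, 299.97271728515625), 84.33206939697266)
tq [469.8  60.3] 80 [0.8884 0.2671 0.182 ]
tq [336.4 184.9] 253 [ 0.6529 -0.0253  0.182 ]
tq [237.6 239.2] 278 [ 0.5059 -0.1387  0.182 ]
tq [309.9 291.4] 321 [ 0.6241 -0.2033  0.182 ]
red [466.8 150.8] 184 [0.8701 0.0686 0.182 ]
red [219.  155.2] 233 [0.4521 0.003  0.182 ]
red [193.2 261.2] 287 [ 0.4441 -0.1821  0.182 ]
yel [289.9 134.9] 297 [0.5679 0.0746 0.156 ]
yel [268.  223.1] 382 [ 0.5492 -0.0974  0.156 ]
top deck ((548.1444702148438, -101.14463806152344), (299.9162902832031, 300.14398193359375), 84.2966537475586)
tq [242.4 114.6] 165 [ 0.6511 -0.0249  0.182 ]
tq [339.6 127.5] 176 [ 0.6225 -0.2029  0.182 ]
tq [306.6 192.7] 173 [ 0.5043 -0.1386  0.182 ]
red [181.3   2.7] 89 [0.8617 0.0824 0.182 ]
red [348.1  17.7] 406 [ 0.8259 -0.2252  0.182 ]
red [229.8 224.3] 154 [0.4505 0.0035 0.182 ]
red [331.4 225.9] 164 [ 0.4425 -0.182   0.182 ]
yel [194.5 164. ] 303 [0.5653 0.0693 0.156 ]
yel [284.8 170.1] 307 [ 0.549 -0.102  0.156]
```

```bash
cat >> h.py <<'E'
C0=np.array([.5485,-.101]); a=np.radians(5.7); YS=np.array([np.sin(a),np.cos(a)]); XS=np.array([np.cos(a),-np.sin(a)])
def st(p): d=np.array(p)[:2]-C0; return np.round([d@XS*1000,d@YS*1000],1)
def wd(x,y): return C0+XS*x/1000+YS*y/1000
def tool(x,y,z,yawx=None):
    "rows numbers from current pose to stand-coords x,y(mm), z world; yawx: desired tool x dir(world 2D)"
    s=r.sense(); R=np.array(s["ee_rot"]); d=np.r_[wd(x,y),z]-s["tcp_pos"]; q=R.T@d/.025
    w=None
    if yawx is not None:
        X=np.array([*yawx,0.]);X/=np.linalg.norm(X); Z=np.array([0,0,-1.]); G=np.c_[X,np.cross(Z,X),Z]
        w=cv2.Rodrigues(R.T@G)[0].ravel()/np.radians(5)
    return np.round(q,3),None if w is None else np.round(w,3)
E
python3 - <<'E'
from h import *
for nm,p in dict(A=(.652,-.025),B=(.623,-.203),C=(.505,-.1386),R1=(.451,.0033),R2=(.4433,-.182)).items(): print(nm,st(p))
for n in ["scene","top"]:
    c=snap(n)
    for t,z in (("handle",.21),("post",.21),("block",.205)):
        for d in r.cut_out(n,t)[:1]:
            m=d["region"]; ys,xs=np.nonzero(m); print(n,t,d["score"].__round__(2),m.sum(),xs.min(),xs.max(),ys.min(),ys.max(),xs.mean().round(1),ys.mean().round(1),st(ray(c,xs.mean(),ys.mean(),z)))
    i=cv2.cvtColor(c["pixels"],cv2.COLOR_RGB2BGR)
    k=i[90:260,190:380] if n=="scene" else i[80:260,165:375]
    cv2.imwrite(f"pics/crop_{n}.png",cv2.resize(k,None,fx=3.5,fy=3.2,interpolation=cv2.INTER_CUBIC))
print(tool(0,178,.19,-YS))
E
```

```text
A [95.4 85.9]
B [ 84.3 -94.1]
C [-39.6 -41.7]
R1 [-107.4   94.1]
R2 [-96.6 -91. ]
scene handle 0.58 874 256 298 111 234 279.1 174.5 [ 2.1 68.8]
scene post 0.25 881 255 298 110 234 279.3 174.0 [ 2.1 69.8]
scene block 0.68 257 252 266 170 189 259.2 179.7 [-27.   54.9]
top handle 0.83 746 177 295 156 180 234.5 166.8 [-4.9 91.5]
top post 0.64 169 298 312 131 146 305.3 138.4 [ 54.2 -29. ]
top block 0.67 25025 177 370 85 256 283.2 170.1 [-4.   5.6]
(array([19.246, 12.678,  1.302]), array([ 0.   , -0.   , 14.146]))
```

View pics/crop_top.png

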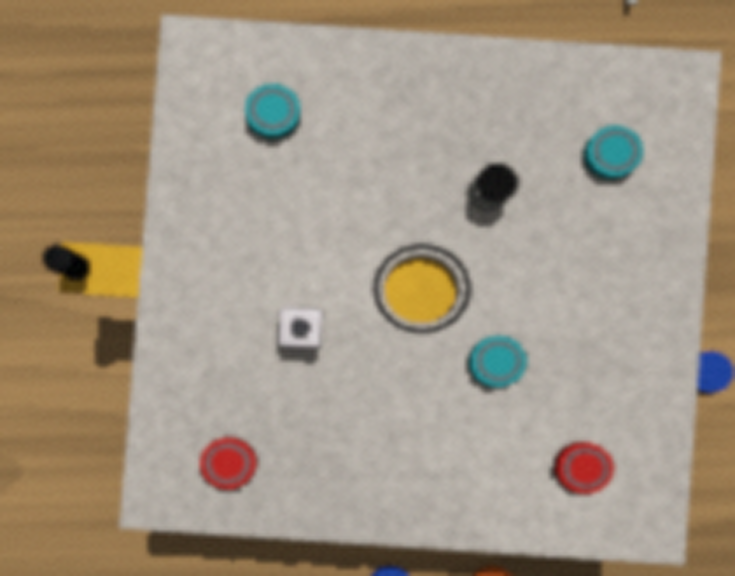

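The crop shows the three turquoise caps on the deck at (273,110), (614,152) and (498,362). The handle top is at (57,257), the post top at (498,182) and the block top at (300,327). The decoys are blue and orange and lie off the deck.

```bash
python3 - <<'E'
from h import *
c=snap("top")
for n,u,v,z in (("handle",57,257,.21),("post",498,182,.21),("block",300,327,.205),("ring",422,288,.17)): print(n,st(ray(c,165+u/3.5,80+v/3.2,z)))
print(r.sense()["time_s"])
E
```

```text
handle [ -0.2 185.6]
post [ 57.  -32.3]
block [-29.5  61.3]
ring [-0.4 -1.3]
1.45
```

```bash
python3 - <<'E'
from h import *
print(tool(0,185.5,.35,-YS),wd(0,185.5))
E
```

```text
(array([19.147, 12.396, -5.098]), array([-0.   ,  0.   , 14.146])) [0.56692381 0.08358281]
```

>>> {"method": "play_rows", "body": {
  "deltas": [
    [0,0,-2,0,0,1.5,60],
    [0,0,-4,0,0,3,60],
    [2,1.3,-5,0,0,4.6,60],
    [4,2.6,-5.1,0,0,6.2,60],
    [6,3.9,-5.1,0,0,7.8,60],
    [8,5.2,-5.1,0,0,9.4,60],
    [10,6.5,-5.1,0,0,11,60],
    [12,7.8,-5.1,0,0,12.6,60],
    [14,9.1,-5.1,0,0,14.15,60],
    [16,10.4,-5.1,0,0,14.15,60],
    [18,11.7,-5.1,0,0,14.15,60],
    [19.15,12.4,-5.1,0,0,14.15,60]
  ]
}}

```text
time_s: 2.65
tcp_pos: [0.5276, 0.1445, 0.3504]
ee_rot: [[-0.099, -0.995, 0.001], [-0.995, 0.099, 0.0], [-0.001, -0.001, -1.0]]
wrist_force: [0.5, -0.0, -0.8]
gripper_width: 0.69
```

```bash
python3 - <<'E'
from h import *
s=r.sense();print(s["time_s"],s["tcp_pos"],np.round(s["ee_rot"],3).tolist(),s["gripper_width"],st(s["tcp_pos"]))
print(tool(0,185.5,.180,-YS))
E
```

```text
2.65 [0.52755453 0.14447046 0.35044877] [[-0.099, -0.995, 0.001], [-0.995, 0.099, 0.0], [-0.001, -0.001, -1.0]] 0.6897570803524754 [-45.2 242.2]
(array([ 2.271, -1.804,  6.818]), array([-0.008,  0.006, -0.001]))
```

>>> {"method": "play_rows", "body": {
  "deltas": [
    [0,0,0,0,0,0,60],
    [0,0,0,0,0,0,60]
  ]
}}

```text
time_s: 2.85
tcp_pos: [0.5273, 0.1453, 0.3498]
ee_rot: [[-0.102, -0.995, -0.0], [-0.995, 0.102, 0.0], [0.0, 0.0, -1.0]]
wrist_force: [-0.2, 0.1, -0.2]
gripper_width: 0.69
```

```bash
python3 - <<'E'
from h import *
s=r.sense();print(s["time_s"],s["tcp_pos"],st(s["tcp_pos"]),s["joint_velocities"])
print(tool(0,185.5,.180,-YS))
E
```

```text
2.85 [0.52725535 0.14525309 0.34977862] [-45.6 242.9] [ 2.76000439 -0.59424219 -0.29754222 -0.14359476  0.08681144 -0.12224289]
(array([ 2.291, -1.834,  6.79 ]), array([ 0.006, -0.   , -0.036]))
```

>>> {"method": "play_rows", "body": {
  "deltas": [
    [1.2,-0.9,0.8,0,0,0,60],
    [2.3,-1.83,1.6,0,0,0,60],
    [2.3,-1.83,2.4,0,0,0,60],
    [2.3,-1.83,3.2,0,0,0,60],
    [2.3,-1.83,3.2,0,0,0,60]
  ]
}}

```text
time_s: 3.35
tcp_pos: [0.5647, 0.0855, 0.267]
ee_rot: [[-0.098, -0.995, -0.006], [-0.995, 0.098, -0.001], [0.002, 0.006, -1.0]]
wrist_force: [-0.2, 0.5, 0.6]
gripper_width: 0.693
```

```bash
python3 - <<'E'
from h import *
s=r.sense();print(s["time_s"],s["tcp_pos"],st(s["tcp_pos"]))
c=snap("scene","s1");i=cv2.imread("pics/s1.png");cv2.imwrite("pics/s1b.png",cv2.resize(i[60:260,170:390],None,fx=3,fy=3))
print(tool(0,185.5,.180,-YS))
E
```

```text
3.35 [0.56470212 0.08548846 0.26703029] [ -2.4 187.2]
(array([ 0.072, -0.06 ,  3.568]), array([ 0.026, -0.015,  0.019]))
```

View pics/s1b.png

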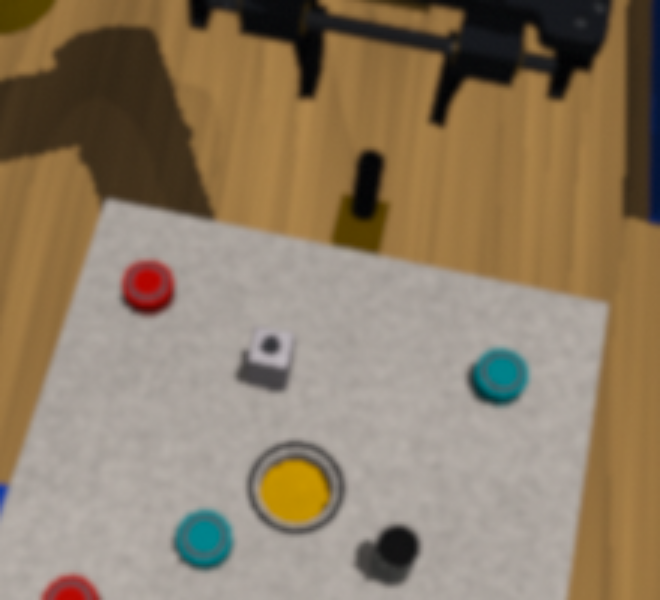

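The fingertips at crop (310,90) and (440,115) straddle the handle at (370,160). I'll descend and grip it.

>>> {"method": "play_rows", "body": {
  "deltas": [
    [0,0,0.8,0,0,0,60],
    [0,0,1.6,0,0,0,60],
    [0,0,2.4,0,0,0,60],
    [0,0,3.2,0,0,0,60],
    [0,0,3.5,0,0,0,50],
    [0,0,3.5,0,0,0,0],
    [0,0,3.5,0,0,0,0],
    [0,0,3.5,0,0,0,0],
    [0,0,3.5,0,0,0,0],
    [0,0,3.5,0,0,0,0]
  ]
}}

```text
time_s: 4.4
tcp_pos: [0.567, 0.0847, 0.1832]
ee_rot: [[-0.1, -0.995, 0.001], [-0.995, 0.1, 0.0], [-0.001, -0.001, -1.0]]
wrist_force: [-0.2, 0.2, -0.2]
gripper_width: 0.226
```

```bash
python3 - <<'E'
from h import *
s=r.sense();print(s["time_s"],s["tcp_pos"],st(s["tcp_pos"]),s["gripper_width"]*87,s["wrist_force"])
print(tool(0,236,.180,-YS))
E
```

```text
4.4 [0.56698022 0.08470369 0.18319996] [-1.000e-01  1.866e+02] 19.657974773712333 [-0.21900392  0.21428287 -0.20919268]
(array([-1.975, -0.002,  0.129]), array([-0.012,  0.006, -0.003]))
```

>>> {"method": "play_rows", "body": {
  "deltas": [
    [0,0,0,0,0,0,0],
    [0,0,0,0,0,0,0],
    [0,0,0,0,0,0,0],
    [-0.4,0,0,0,0,0,0],
    [-0.8,0,0,0,0,0,0],
    [-1.2,0,0,0,0,0,0],
    [-1.5,0,0,0,0,0,0],
    [-1.8,0,0,0,0,0,0],
    [-1.95,0,0,0,0,0,0],
    [-2.03,0,0,0,0,0,0],
    [-2.08,0,0,0,0,0,0]
  ]
}}

```text
time_s: 5.5
tcp_pos: [0.5722, 0.1319, 0.1831]
ee_rot: [[-0.1, -0.995, -0.001], [-0.995, 0.1, -0.009], [0.009, 0.0, -1.0]]
wrist_force: [7.9, -18.6, 1.3]
gripper_width: 0.17
```

```bash
python3 - <<'E'
from h import *
s=r.sense();print(s["time_s"],s["tcp_pos"],st(s["tcp_pos"]),s["gripper_width"]*87,s["wrist_force"])
c=snap("top","t2");i=cv2.imread("pics/t2.png");cv2.imwrite("pics/t2b.png",cv2.resize(i[80:260,130:375],None,fx=3,fy=3))
E
```

```text
5.5 [0.57224105 0.13190046 0.18305537] [  0.5 234.1] 14.793586811785538 [  7.94145236 -18.5693012    1.33589487]
```

View pics/t2b.png

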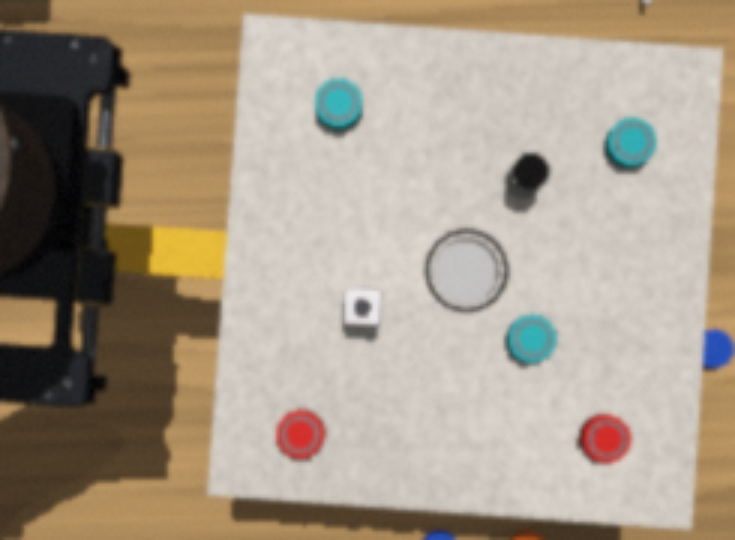

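The shutter is against its stop: y = 234 mm with 18 N reaction, and no yellow shows in the mouth at (467,270). I'll release, lift and go to the nearest cap (C).

>>> {"method": "play_rows", "body": {
  "deltas": [
    [0.1,0,0,0,0,0,40],
    [0.1,0,0,0,0,0,45],
    [0.1,0,0,0,0,0,45],
    [0.1,0,0,0,0,0,45],
    [0.1,0,-1,0,0,0,45],
    [0.1,0,-2,0,0,0,45],
    [0.1,0,-3,0,0,0,45]
  ]
}}

```text
time_s: 6.25
tcp_pos: [0.5711, 0.1344, 0.2581]
ee_rot: [[-0.099, -0.995, -0.001], [-0.995, 0.099, -0.0], [0.0, 0.001, -1.0]]
wrist_force: [1.0, -0.0, 0.2]
gripper_width: 0.514
```

```bash
python3 - <<'E'
from h import *
s=r.sense();print(s["time_s"],s["tcp_pos"],st(s["tcp_pos"]),s["gripper_width"]*87,s["wrist_force"])
print(tool(-39.6,-41.7,.22,-YS))
E
```

```text
6.25 [0.5711107  0.13441285 0.25809499] [ -0.9 236.5] 44.68087117080278 [ 0.99485526 -0.01977726  0.17861705]
(array([11.127,  1.552,  1.529]), array([ 0.015, -0.003,  0.005]))
```

>>> {"method": "play_rows", "body": {
  "deltas": [
    [1.5,0.2,0,0,0,0,45],
    [3,0.4,0,0,0,0,45],
    [4.5,0.6,0,0,0,0,45],
    [6,0.8,0,0,0,0,45],
    [7.5,1,0,0,0,0,45],
    [9,1.3,0,0,0,0,45],
    [10.5,1.55,0,0,0,0,45],
    [11.12,1.55,0.5,0,0,0,45],
    [11.12,1.55,1.2,0,0,0,45],
    [11.12,1.55,1.6,0,0,0,45],
    [11.12,1.55,1.6,0,0,0,45]
  ]
}}

```text
time_s: 7.35
tcp_pos: [0.5044, -0.1384, 0.2159]
ee_rot: [[-0.099, -0.995, -0.004], [-0.995, 0.099, 0.0], [-0.0, 0.004, -1.0]]
wrist_force: [-0.0, 0.4, 1.0]
gripper_width: 0.515
```

```bash
python3 - <<'E'
from h import *
s=r.sense();print(s["time_s"],s["tcp_pos"],st(s["tcp_pos"]),s["gripper_width"]*87,s["wrist_force"])
print(tool(-39.6,-41.7,.174,-YS))
c=snap("scene","s3");i=cv2.imread("pics/s3.png");cv2.imwrite("pics/s3b.png",cv2.resize(i[100:320,140:390],None,fx=3,fy=2.7))
E
```

```text
7.35 [ 0.50437719 -0.13835542  0.21590112] [-40.2 -41.6] 44.77227843873717 [-0.03111559  0.3918534   0.96192526]
(array([ 0.006, -0.03 ,  1.676]), array([0.045, 0.001, 0.   ]))
```

View pics/s3b.png

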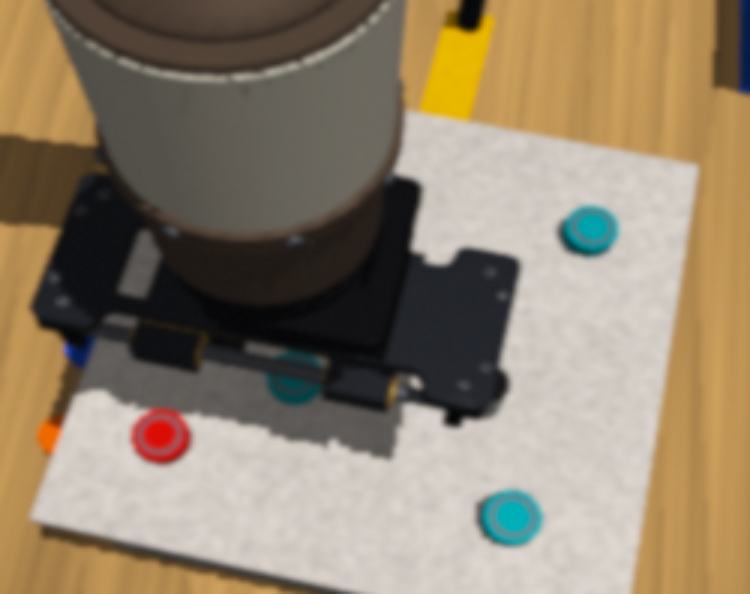

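The cap shows at crop (296,378), between the fingers. I'll descend and close on it.

>>> {"method": "play_rows", "body": {
  "deltas": [
    [0,0,0.6,0,0,0,45],
    [0,0,1.2,0,0,0,45],
    [0,0,1.62,0,0,0,45],
    [0,0,1.65,0,0,0,45],
    [0,0,1.65,0,0,0,45]
  ]
}}

```text
time_s: 7.9
tcp_pos: [0.5059, -0.1387, 0.1768]
ee_rot: [[-0.099, -0.995, 0.001], [-0.995, 0.099, -0.0], [0.0, -0.001, -1.0]]
wrist_force: [0.4, -0.9, -0.5]
gripper_width: 0.518
```

>>> {"method": "play_rows", "body": {
  "deltas": [
    [0,0,0,0,0,0,33],
    [0,0,0,0,0,0,29],
    [0,0,0,0,0,0,29],
    [0,0,0,0,0,0,29],
    [0,0,0,0,0,0,29]
  ]
}}

```text
time_s: 8.4
tcp_pos: [0.5055, -0.139, 0.1766]
ee_rot: [[-0.1, -0.995, 0.0], [-0.995, 0.1, -0.0], [0.0, -0.0, -1.0]]
wrist_force: [0.1, -0.5, 1.6]
gripper_width: 0.338
```

```bash
python3 - <<'E'
from h import *
s=r.sense();print(s["time_s"],s["tcp_pos"],st(s["tcp_pos"]),s["gripper_width"]*87,s["wrist_force"])
print(tool(0,0,.174,-YS))
E
```

```text
8.4 [ 0.50551522 -0.13895042  0.17656648] [-39. -42.] 29.385712386593774 [ 0.10152511 -0.45522913  1.64753645]
(array([-1.682, -1.56 ,  0.103]), array([-0.006, -0.001, -0.004]))
```

>>> {"method": "play_rows", "body": {
  "deltas": [
    [-0.2,-0.2,0,0,0,0,29],
    [-0.5,-0.45,0,0,0,0,29],
    [-0.8,-0.75,0,0,0,0,29],
    [-1.1,-1.0,0,0,0,0,29],
    [-1.35,-1.25,0,0,0,0,29],
    [-1.55,-1.45,0,0,0,0,29],
    [-1.68,-1.56,0,0,0,0,29],
    [-1.68,-1.56,0,0,0,0,29],
    [-1.68,-1.56,0,0,0,0,29]
  ]
}}

```text
time_s: 9.3
tcp_pos: [0.5481, -0.1008, 0.1758]
ee_rot: [[-0.1, -0.995, -0.001], [-0.995, 0.1, 0.0], [-0.0, 0.001, -1.0]]
wrist_force: [0.8, -0.5, 1.3]
gripper_width: 0.334
```

```bash
python3 - <<'E'
from h import *
s=r.sense();print(s["time_s"],s["tcp_pos"],st(s["tcp_pos"]),s["gripper_width"]*87,s["wrist_force"])
c=snap("scene","s4");i=cv2.imread("pics/s4.png");cv2.imwrite("pics/s4b.png",cv2.resize(i[100:320,140:390],None,fx=3,fy=2.7))
E
```

```text
9.3 [ 0.54813368 -0.10082037  0.17581055] [-0.4  0.1] 29.047647682176166 [ 0.7833816  -0.46798704  1.30359912]
```

View pics/s4b.png

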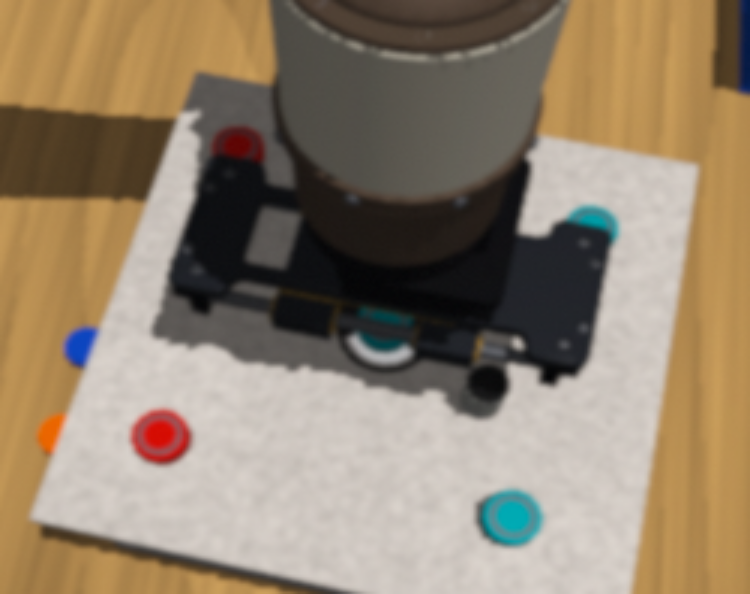

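The cap at crop (385,330) sits inside the ring of the mouth. I'll open the fingers so it drops, then lift.

>>> {"method": "play_rows", "body": {
  "deltas": [
    [0,0,0,0,0,0,38],
    [0,0,0,0,0,0,42],
    [0,0,0,0,0,0,42],
    [0,0,0,0,0,0,42],
    [0,0,-1,0,0,0,42],
    [0,0,-2,0,0,0,42],
    [0,0,-3.2,0,0,0,45],
    [0,0,-3.2,0,0,0,45]
  ]
}}

```text
time_s: 10.15
tcp_pos: [0.5508, -0.1014, 0.2612]
ee_rot: [[-0.099, -0.995, 0.01], [-0.995, 0.099, -0.001], [-0.0, -0.01, -1.0]]
wrist_force: [0.3, 0.9, -0.6]
gripper_width: 0.515
```

```bash
python3 - <<'E'
from h import *
s=r.sense();print(s["time_s"],s["tcp_pos"],st(s["tcp_pos"]),s["gripper_width"]*87,s["wrist_force"])
c=snap("scene","s5");i=cv2.imread("pics/s5.png");cv2.imwrite("pics/s5b.png",cv2.resize(i[100:320,140:390],None,fx=3,fy=2.7))
for ce,a in blobs(c,*TQ):print(ce,a,st(ray(c,*ce,.182)))
print(tool(84.3,-94.1,.25,-YS))
E
```

```text
10.15 [ 0.55080236 -0.10135554  0.2611962 ] [ 2.3 -0.1] 44.823886447231395 [ 0.3072994   0.91371794 -0.64188058]
[479.4028777   57.92805755] 139 [319.1 410.1]
[309.79617834 291.37579618] 314 [ 85.3 -94.2]
(array([ 3.768, -3.332,  0.36 ]), array([-0.06 ,  0.009, -0.003]))
```

View pics/s5b.png

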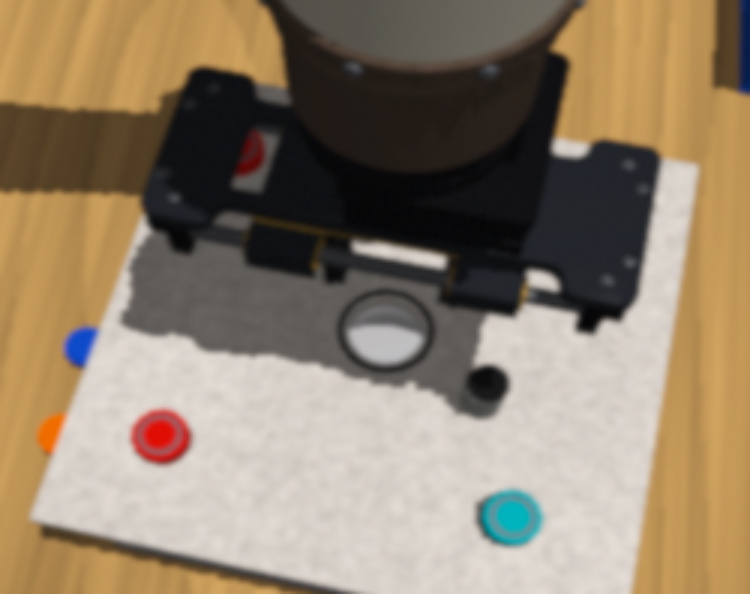

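The mouth at crop (385,330) is empty, so cap C has dropped. Next is cap B.

>>> {"method": "play_rows", "body": {
  "deltas": [
    [1,-0.9,0,0,0,0,45],
    [2,-1.8,0,0,0,0,45],
    [3,-2.7,0,0,0,0,45],
    [3.77,-3.35,0.2,0,0,0,45],
    [3.77,-3.35,1,0,0,0,45],
    [3.77,-3.35,1.7,0,0,0,45],
    [3.77,-3.35,1.7,0,0,0,45],
    [3.77,-3.35,1.7,0,0,0,45]
  ]
}}

```text
time_s: 11.0
tcp_pos: [0.622, -0.2032, 0.2131]
ee_rot: [[-0.099, -0.995, -0.002], [-0.995, 0.099, -0.0], [0.0, 0.002, -1.0]]
wrist_force: [-0.3, -0.2, 0.3]
gripper_width: 0.517
```

```bash
python3 - <<'E'
from h import *
s=r.sense();print(s["time_s"],s["tcp_pos"],st(s["tcp_pos"]),s["gripper_width"]*87,s["wrist_force"])
print(tool(84.8,-94.1,.175,-YS))
c=snap("scene","s6");i=cv2.imread("pics/s6.png");cv2.imwrite("pics/s6b.png",cv2.resize(i[100:340,140:390],None,fx=3,fy=2.4))
E
```

```text
11.0 [ 0.62202641 -0.20318775  0.21310729] [ 83.3 -94.4] 44.9374430667195 [-0.31119425 -0.151906    0.33286276]
(array([-0.012, -0.062,  1.524]), array([ 0.02 , -0.005, -0.002]))
```

View pics/s6b.png

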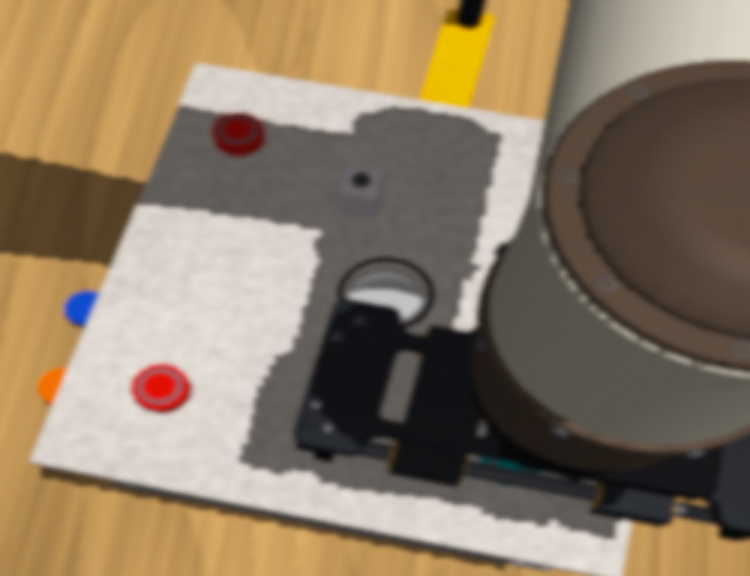

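>>> {"method": "play_rows", "body": {
  "deltas": [
    [0,-0.05,0.6,0,0,0,45],
    [0,-0.05,1.2,0,0,0,45],
    [0,-0.05,1.48,0,0,0,45],
    [0,-0.05,1.48,0,0,0,45],
    [0,-0.05,1.48,0,0,0,33],
    [0,-0.05,1.48,0,0,0,29],
    [0,-0.05,1.48,0,0,0,29],
    [0,-0.05,1.48,0,0,0,29],
    [0,-0.05,1.48,0,0,0,29]
  ]
}}

```text
time_s: 11.95
tcp_pos: [0.6239, -0.2033, 0.1774]
ee_rot: [[-0.1, -0.995, 0.001], [-0.995, 0.1, -0.0], [0.0, -0.001, -1.0]]
wrist_force: [0.5, 0.2, 1.4]
gripper_width: 0.338
```

```bash
python3 - <<'E'
from h import *
s=r.sense();print(s["time_s"],s["tcp_pos"],st(s["tcp_pos"]),s["gripper_width"]*87,s["wrist_force"])
print(tool(0,-94,.1755,-YS),tool(0,0,.1755,-YS))
E
```

```text
11.95 [ 0.62389258 -0.20329345  0.17740135] [ 85.2 -94.3] 29.389677581346607 [0.53654934 0.17596146 1.39799039]
(array([-0.011,  3.407,  0.072]), array([-0.014, -0.002, -0.002])) (array([-3.771,  3.408,  0.071]), array([-0.014, -0.002, -0.002]))
```

>>> {"method": "play_rows", "body": {
  "deltas": [
    [0,0.2,0,0,0,0,29],
    [0,0.5,0,0,0,0,29],
    [0,0.9,0,0,0,0,29],
    [0,1.3,0,0,0,0,29],
    [0,1.7,0,0,0,0,29],
    [0,2.1,0,0,0,0,29],
    [0,2.5,0,0,0,0,29],
    [0,2.85,0,0,0,0,29],
    [0,3.15,0,0,0,0,29],
    [0,3.35,0,0,0,0,29],
    [0,3.41,0,0,0,0,29],
    [0,3.41,0,0,0,0,29]
  ]
}}

```text
time_s: 13.15
tcp_pos: [0.5387, -0.1948, 0.1773]
ee_rot: [[-0.099, -0.995, 0.0], [-0.995, 0.099, -0.0], [0.0, -0.0, -1.0]]
wrist_force: [1.1, -0.0, 6.4]
gripper_width: 0.337
```

```bash
python3 - <<'E'
from h import *
s=r.sense();print(s["time_s"],s["tcp_pos"],st(s["tcp_pos"]),s["gripper_width"]*87,s["wrist_force"])
print(tool(0,0,.1765,-YS))
E
```

```text
13.15 [ 0.53870478 -0.19480122  0.17726372] [ -0.4 -94.3] 29.362188473535497 [ 1.12419129 -0.01523005  6.35555153]
(array([-3.772, -0.017,  0.03 ]), array([-0.003, -0.003, -0.002]))
```

>>> {"method": "play_rows", "body": {
  "deltas": [
    [-0.2,0,0,0,0,0,29],
    [-0.5,0,0,0,0,0,29],
    [-0.9,0,0,0,0,0,29],
    [-1.3,0,0,0,0,0,29],
    [-1.7,0,0,0,0,0,29],
    [-2.1,0,0,0,0,0,29],
    [-2.5,-0.01,0,0,0,0,29],
    [-2.9,-0.01,0,0,0,0,29],
    [-3.3,-0.02,0,0,0,0,29],
    [-3.6,-0.02,0,0,0,0,29],
    [-3.77,-0.02,0,0,0,0,29],
    [-3.77,-0.02,0,0,0,0,29]
  ]
}}

```text
time_s: 14.35
tcp_pos: [0.5472, -0.1003, 0.1751]
ee_rot: [[-0.1, -0.995, -0.004], [-0.995, 0.1, 0.001], [-0.0, 0.004, -1.0]]
wrist_force: [-0.4, 0.1, 0.1]
gripper_width: 0.338
```

```bash
python3 - <<'E'
from h import *
s=r.sense();print(s["time_s"],s["tcp_pos"],st(s["tcp_pos"]),s["gripper_width"]*87,s["wrist_force"])
E
```

```text
14.35 [ 0.54723126 -0.10034058  0.17513819] [-1.3  0.5] 29.37489842688248 [-0.42505729  0.07869898  0.14603255]
```

Within 1.5 mm of the mouth's centre. I'll release.

>>> {"method": "play_rows", "body": {
  "deltas": [
    [0,-0.03,0,0,0,0,29],
    [0,-0.03,0,0,0,0,38],
    [0,-0.03,0,0,0,0,42],
    [0,-0.03,0,0,0,0,42],
    [0,-0.03,0,0,0,0,42],
    [0,0,-1,0,0,0,42],
    [0,0,-2,0,0,0,42],
    [0,0,-3.2,0,0,0,45],
    [0,0,-3.2,0,0,0,45]
  ]
}}

```text
time_s: 15.25
tcp_pos: [0.551, -0.1014, 0.2617]
ee_rot: [[-0.099, -0.995, 0.01], [-0.995, 0.099, -0.001], [-0.0, -0.01, -1.0]]
wrist_force: [0.4, 0.1, -0.2]
gripper_width: 0.507
```

```bash
python3 - <<'E'
from h import *
s=r.sense();print(s["time_s"],s["tcp_pos"],st(s["tcp_pos"]),s["gripper_width"]*87,s["wrist_force"])
c=snap("scene","s7");i=cv2.imread("pics/s7.png");cv2.imwrite("pics/s7b.png",cv2.resize(i[100:320,140:390],None,fx=3,fy=2.7))
print(tool(95.6,85.9,.25,-YS))
E
```

```text
15.25 [ 0.55103935 -0.10139709  0.26172344] [ 2.6 -0.1] 44.080095826792174 [ 0.43494603  0.12068449 -0.23878702]
(array([-3.433, -3.773,  0.39 ]), array([-0.06 ,  0.009, -0.003]))
```

View pics/s7b.png

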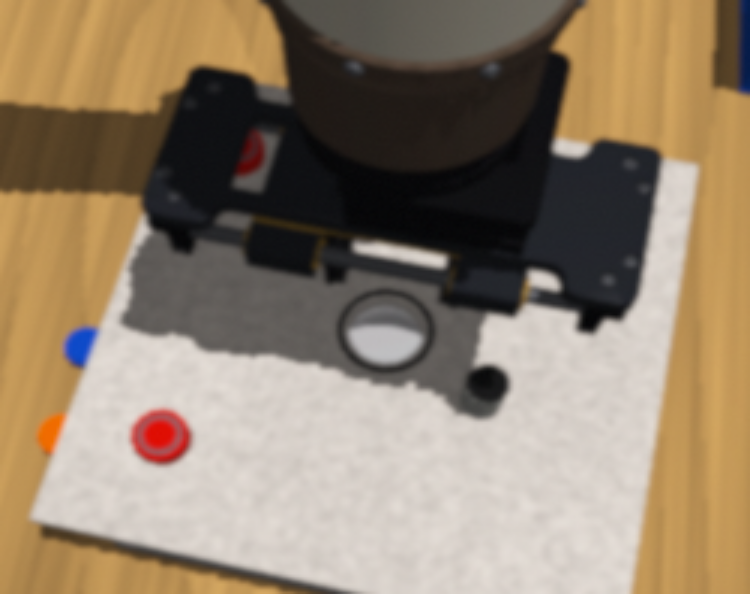

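The mouth at (385,330) is empty again, so cap B is in the jar. Cap A is next.

>>> {"method": "play_rows", "body": {
  "deltas": [
    [-0.9,-1,0,0,0,0,45],
    [-1.8,-2,0,0,0,0,45],
    [-2.7,-3,0,0,0,0,45],
    [-3.43,-3.8,0.2,0,0,0,45],
    [-3.43,-3.8,1,0,0,0,45],
    [-3.43,-3.8,1.7,0,0,0,45],
    [-3.43,-3.8,1.7,0,0,0,45],
    [-3.43,-3.8,1.7,0,0,0,45]
  ]
}}

```text
time_s: 16.1
tcp_pos: [0.6514, -0.0254, 0.2136]
ee_rot: [[-0.1, -0.995, -0.002], [-0.995, 0.1, -0.001], [0.001, 0.002, -1.0]]
wrist_force: [0.7, 0.3, 1.1]
gripper_width: 0.518
```

```bash
python3 - <<'E'
from h import *
s=r.sense();print(s["time_s"],s["tcp_pos"],st(s["tcp_pos"]),s["gripper_width"]*87,s["wrist_force"])
print(tool(95.6,85.9,.1755,-YS))
c=snap("scene","s8");i=cv2.imread("pics/s8.png");cv2.imwrite("pics/s8b.png",cv2.resize(i[80:320,150:410],None,fx=3,fy=2.4))
E
```

```text
16.1 [ 0.6514136  -0.0253822   0.21363543] [94.9 85.5] 45.03774742355448 [0.66091961 0.28523997 1.05897503]
(array([-0.019, -0.031,  1.525]), array([ 0.018, -0.01 , -0.003]))
```

View pics/s8b.png

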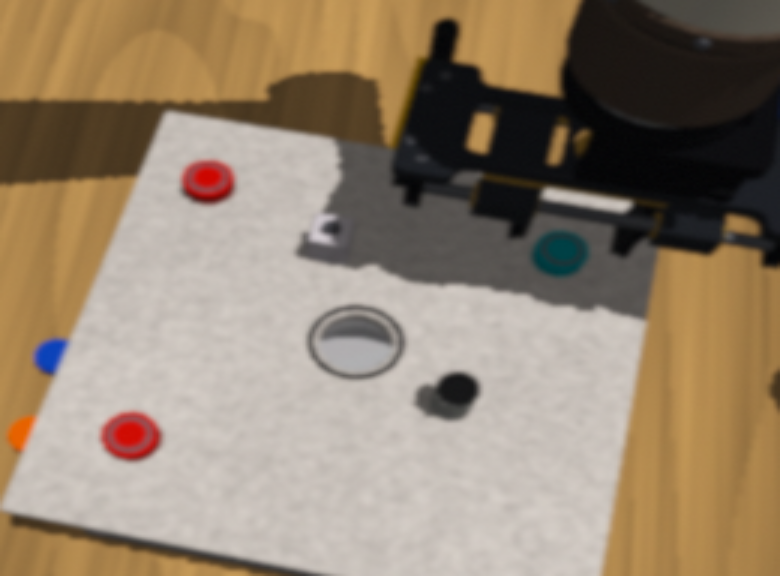

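Cap A at (560,253) lies between the fingertips at (517,235) and (625,250). Both rejects are unmoved. Descending and gripping.

>>> {"method": "play_rows", "body": {
  "deltas": [
    [0,-0.02,0.6,0,0,0,45],
    [0,-0.02,1.2,0,0,0,45],
    [0,-0.02,1.48,0,0,0,45],
    [0,-0.02,1.48,0,0,0,45],
    [0,-0.02,1.48,0,0,0,33],
    [0,-0.02,1.48,0,0,0,29],
    [0,-0.02,1.48,0,0,0,29],
    [0,-0.02,1.48,0,0,0,29],
    [0,-0.02,1.48,0,0,0,29]
  ]
}}

```text
time_s: 17.05
tcp_pos: [0.6526, -0.0252, 0.1779]
ee_rot: [[-0.099, -0.995, 0.001], [-0.995, 0.099, -0.0], [-0.0, -0.001, -1.0]]
wrist_force: [0.3, 1.2, 0.8]
gripper_width: 0.337
```

```bash
python3 - <<'E'
from h import *
s=r.sense();print(s["time_s"],s["tcp_pos"],st(s["tcp_pos"]),s["gripper_width"]*87,s["wrist_force"])
print(tool(0,0,.1765,-YS))
E
```

```text
17.05 [ 0.65257054 -0.02516787  0.17792278] [96.  85.8] 29.323673538073873 [0.28993655 1.20532522 0.80614942]
(array([3.432, 3.84 , 0.052]), array([-0.015,  0.001, -0.002]))
```

>>> {"method": "play_rows", "body": {
  "deltas": [
    [0.2,0.22,0,0,0,0,29],
    [0.5,0.55,0,0,0,0,29],
    [0.85,0.95,0,0,0,0,29],
    [1.2,1.35,0,0,0,0,29],
    [1.55,1.73,0,0,0,0,29],
    [1.9,2.12,0,0,0,0,29],
    [2.25,2.51,0,0,0,0,29],
    [2.6,2.9,0,0,0,0,29],
    [2.95,3.3,0,0,0,0,29],
    [3.25,3.63,0,0,0,0,29],
    [3.43,3.83,0,0,0,0,29],
    [3.43,3.83,0,0,0,0,29]
  ]
}}

```text
time_s: 18.25
tcp_pos: [0.5457, -0.1017, 0.1758]
ee_rot: [[-0.101, -0.995, -0.005], [-0.995, 0.101, 0.0], [0.0, 0.005, -1.0]]
wrist_force: [-0.1, -0.2, -1.1]
gripper_width: 0.335
```

```bash
python3 - <<'E'
from h import *
s=r.sense();print(s["time_s"],s["tcp_pos"],st(s["tcp_pos"]),s["gripper_width"]*87,s["wrist_force"])
E
```

```text
18.25 [ 0.54571001 -0.10171376  0.17581906] [-2.7 -1. ] 29.15424920056301 [-0.14404467 -0.16825055 -1.13312844]
```

>>> {"method": "play_rows", "body": {
  "deltas": [
    [-0.02,-0.05,0,0,0,0,29],
    [-0.02,-0.05,0,0,0,0,29],
    [-0.02,-0.05,0,0,0,0,38],
    [-0.02,-0.05,0,0,0,0,42],
    [-0.02,-0.05,0,0,0,0,42],
    [-0.02,-0.05,0,0,0,0,42],
    [0,0,-1,0,0,0,42],
    [0,0,-2,0,0,0,42],
    [0,0,-3.2,0,0,0,60],
    [0,0,-3.2,0,0,0,60]
  ]
}}

```text
time_s: 19.25
tcp_pos: [0.5508, -0.1013, 0.2622]
ee_rot: [[-0.099, -0.995, 0.01], [-0.995, 0.099, -0.001], [-0.0, -0.01, -1.0]]
wrist_force: [0.2, -0.1, -0.3]
gripper_width: 0.591
```

```bash
python3 - <<'E'
from h import *
s=r.sense();print(s["time_s"],s["tcp_pos"],st(s["tcp_pos"]),s["gripper_width"]*87,s["wrist_force"])
c=snap("scene","s9");i=cv2.imread("pics/s9.png");cv2.imwrite("pics/s9b.png",cv2.resize(i[100:320,140:390],None,fx=3,fy=2.7))
print(tool(0,234,.25,-YS))
E
```

```text
19.25 [ 0.55082585 -0.10131836  0.26224041] [ 2.3 -0.1] 51.385742529668285 [ 0.20287973 -0.09968805 -0.32797289]
(array([-9.352,  0.043,  0.395]), array([-0.06 ,  0.009, -0.002]))
```

View pics/s9b.png

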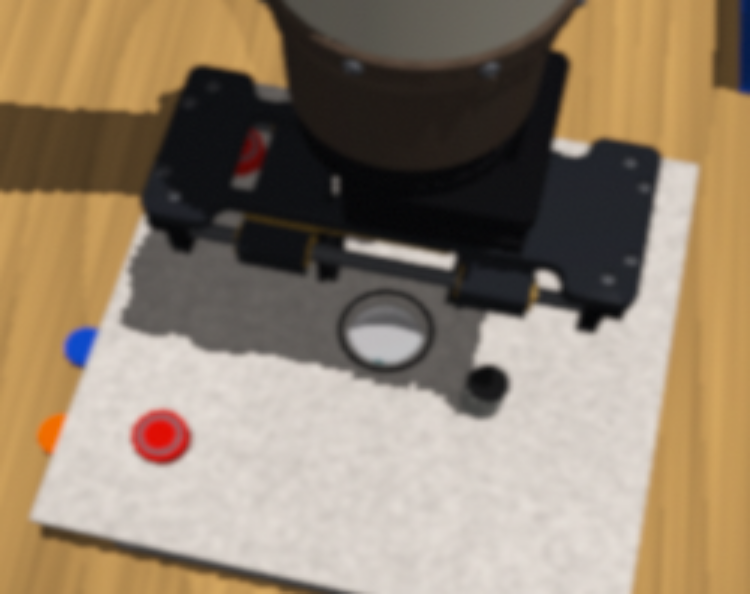

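The mouth is empty, with a trace of turquoise inside at (378,360). I'll move to the handle.

>>> {"method": "play_rows", "body": {
  "deltas": [
    [-1.3,0,0,0,0,0,60],
    [-2.8,0,0,0,0,0,60],
    [-4.3,0,0,0,0,0,60],
    [-5.8,0,0,0,0,0,60],
    [-7.3,0,0,0,0,0,60],
    [-8.6,0.05,0,0,0,0,60],
    [-9.35,0.05,0,0,0,0,60],
    [-9.35,0.05,0,0,0,0,60],
    [-9.35,0.05,0,0,0,0,60],
    [-9.35,0.05,0,0,0,0,60]
  ]
}}

```text
time_s: 20.3
tcp_pos: [0.5702, 0.1307, 0.257]
ee_rot: [[-0.101, -0.995, -0.001], [-0.995, 0.101, -0.0], [0.0, 0.001, -1.0]]
wrist_force: [0.5, -0.6, -0.0]
gripper_width: 0.689
```

```bash
python3 - <<'E'
from h import *
s=r.sense();print(s["time_s"],s["tcp_pos"],st(s["tcp_pos"]),s["gripper_width"]*87,s["wrist_force"])
c=snap("top","t10");i=cv2.imread("pics/t10.png");cv2.imwrite("pics/t10b.png",cv2.resize(i[80:260,130:375],None,fx=3,fy=3))
print(tool(0,234,.183,-YS))
E
```

```text
20.3 [0.57019592 0.13066735 0.2569886 ] [ -1.4 232.7] 59.96777421588027 [ 0.52909931 -0.61985373 -0.03257197]
(array([-0.059, -0.054,  2.968]), array([ 0.004, -0.004, -0.02 ]))
```

View pics/t10b.png

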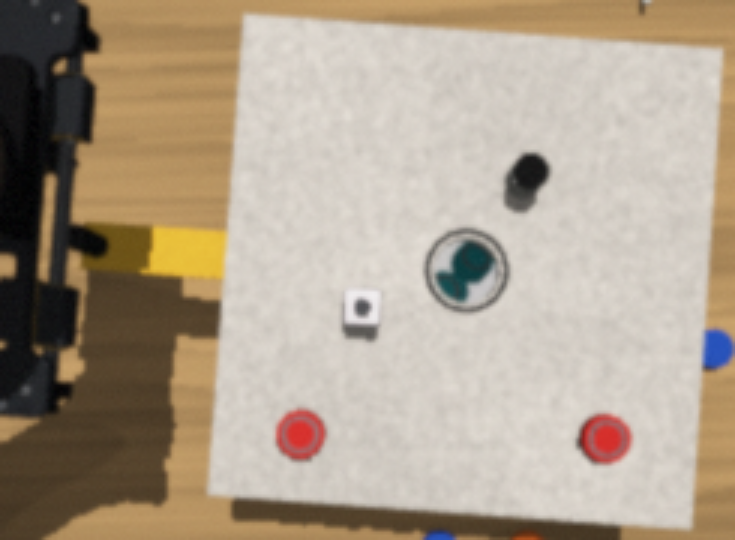

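Caps show in the jar through the mouth at (467,262), and the rejects at (300,434) and (605,439) are unmoved. Now I'll grip the handle and shut the shutter.

>>> {"method": "play_rows", "body": {
  "deltas": [
    [-0.03,-0.05,0.8,0,0,0,60],
    [-0.03,-0.05,1.6,0,0,0,60],
    [-0.03,-0.05,2.4,0,0,0,60],
    [-0.03,-0.05,2.95,0,0,0,60],
    [-0.03,-0.05,2.95,0,0,0,40],
    [-0.03,-0.05,2.95,0,0,0,0],
    [-0.03,-0.05,2.95,0,0,0,0],
    [-0.03,-0.05,2.95,0,0,0,0],
    [-0.03,-0.05,2.95,0,0,0,0],
    [-0.03,-0.05,2.95,0,0,0,0],
    [-0.03,-0.05,2.95,0,0,0,0],
    [-0.03,-0.05,2.95,0,0,0,0]
  ]
}}

```text
time_s: 21.55
tcp_pos: [0.5725, 0.1324, 0.1839]
ee_rot: [[-0.1, -0.995, 0.002], [-0.995, 0.1, 0.0], [-0.0, -0.002, -1.0]]
wrist_force: [1.9, -0.2, 0.1]
gripper_width: 0.174
```

```bash
python3 - <<'E'
from h import *
s=r.sense();print(s["time_s"],s["tcp_pos"],st(s["tcp_pos"]),s["gripper_width"]*87,s["wrist_force"])
print(tool(0,178,.183,-YS))
E
```

```text
21.55 [0.5724954  0.1323959  0.18387632] [  0.7 234.6] 15.139303777730966 [ 1.85434849 -0.23555093  0.06136341]
(array([2.265, 0.027, 0.034]), array([-0.02 ,  0.004, -0.003]))
```

>>> {"method": "play_rows", "body": {
  "deltas": [
    [0.3,0,0,0,0,0,0],
    [0.7,0,0,0,0,0,0],
    [1.1,0,0,0,0,0,0],
    [1.5,0,0,0,0,0,0],
    [1.85,0,0,0,0,0,0],
    [2.1,0,0,0,0,0,0],
    [2.25,0,0,0,0,0,0],
    [2.32,0,0,0,0,0,0],
    [2.36,0,0,0,0,0,0],
    [2.36,0,0,0,0,0,0]
  ]
}}

```text
time_s: 22.55
tcp_pos: [0.5669, 0.0765, 0.1839]
ee_rot: [[-0.1, -0.995, 0.004], [-0.995, 0.1, 0.006], [-0.006, -0.003, -1.0]]
wrist_force: [2.6, 11.5, 1.4]
gripper_width: 0.173
```

```bash
python3 - <<'E'
from h import *
s=r.sense();print(s["time_s"],s["tcp_pos"],st(s["tcp_pos"]),s["gripper_width"]*87,s["wrist_force"])
E
```

```text
22.55 [0.56692629 0.07648592 0.18390225] [  0.7 178.4] 15.057465574921702 [ 2.55025643 11.48638805  1.36410708]
```

The shutter is at its stop, with 11.5 N reaction at y = 178. I'll release and lift away.

>>> {"method": "play_rows", "body": {
  "deltas": [
    [0,0,0,0,0,0,30],
    [0,0,0,0,0,0,45],
    [0,0,0,0,0,0,45],
    [0,0,0,0,0,0,45],
    [0,0,-1,0,0,0,45],
    [0,0,-2,0,0,0,45],
    [0,0,-3.2,0,0,0,45],
    [-1.5,0,-3.6,0,0,0,45],
    [-3,0,-3.6,0,0,0,45],
    [-4.5,0,-3.6,0,0,0,45],
    [-5,0,-3.6,0,0,0,45],
    [-5,0,-3.6,0,0,0,45]
  ]
}}

```text
time_s: 23.75
tcp_pos: [0.5779, 0.199, 0.2727]
ee_rot: [[-0.098, -0.995, -0.002], [-0.995, 0.098, -0.001], [0.001, 0.002, -1.0]]
wrist_force: [0.3, -0.7, 0.3]
gripper_width: 0.516
```

```bash
python3 - <<'E'
from h import *
s=r.sense();print(s["time_s"],s["tcp_pos"],st(s["tcp_pos"]),s["gripper_width"]*87,s["wrist_force"])
c=snap("top","t11");i=cv2.imread("pics/t11.png");cv2.imwrite("pics/t11b.png",cv2.resize(i[80:260,130:375],None,fx=3,fy=3))
for ce,a in blobs(c,*RD):print(a,st(ray(c,*ce,.182)))
c=snap("scene","s11");i=cv2.imread("pics/s11.png");cv2.imwrite("pics/s11b.png",cv2.resize(i[80:320,140:400],None,fx=3,fy=2.5))
E
```

```text
23.75 [0.57791063 0.19898387 0.27265856] [ -0.5 301.4] 44.92568398741366 [ 0.26091265 -0.73139151  0.27730911]
93 [293.2 213.5]
412 [288.3 -95.9]
151 [-107.9   94.2]
161 [-97.7 -90.8]
```

View pics/t11b.png

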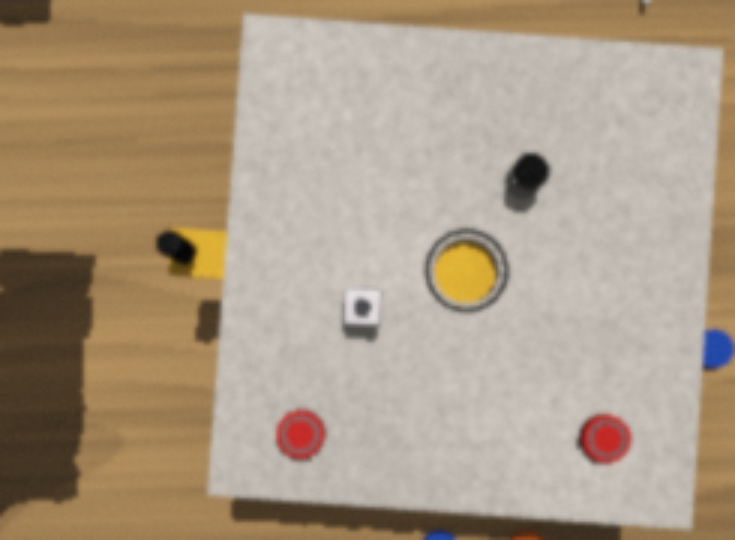

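View pics/s11b.png

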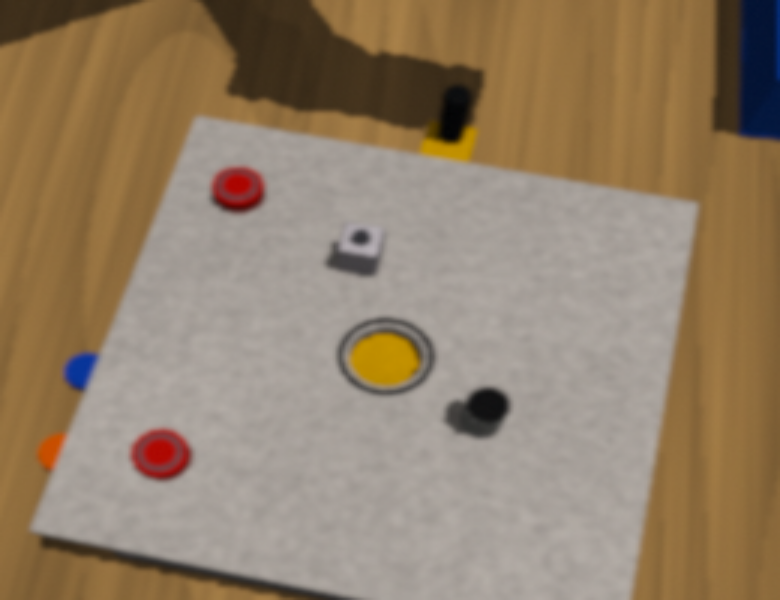

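Both views show the mouth covered in yellow (top (467,270), scene (385,357)). The handle is back near the deck, no turquoise is left on the deck, and the rejects are in place.

```bash
python3 - <<'E'
from h import *
c=snap("top"); print(st(ray(c,130+171/3,80+242/3,.21)))
print(r.finish_job(), r.sense()["time_s"])
E
```

```text
[-1.000e-01  1.756e+02]
the job is handed in; nothing more can be done
the job is handed in; nothing more can be done
```

The job is done and handed in at about 24 s of the 72 s allowed. No verdict was reported.

- **Shutter open:** I gripped the handle and pulled until it hit the hard stop, at 234 mm with about 18 N of reaction. No yellow showed in the mouth afterwards.
- **Caps:** I gripped each turquoise cap at deck level, slid it across the deck at constant height, and released it within about 3 mm of the mouth's centre. I took the one beside the post around it. The mouth was empty after each release.
- **Shutter shut:** I pushed it to the other stop, at 178 mm with about 11.5 N of reaction, then let go and backed well clear.

**Last checks:**
- **Mouth and deck:** The mouth is covered in yellow in both views, and no turquoise is left on the deck.
- **Rejects:** They are within about 1 mm of where they started.
- **Handle:** The last picture put it at about 176 mm, against 178 mm when shut. That 2 mm is about the accuracy of the camera calibration.
- **Jar:** Before I closed the shutter, only two turquoise patches could be seen through the mouth. The third cap counts as in the jar because it left the gripper over the mouth and is no longer on the deck.

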